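# Check-weigh a bushing and sort it onto its spindle

## Task

Weigh the loose bronze bushing against the brass master: stand it upright on the empty pan of the trip balance, let go and wait until the beam has come to rest. If it is heavier than the master, lower it over the spindle with the square foot, if it is lighter, over the spindle with the round foot, fully down until its collar carries it, and let go. Handle it gently: do not drop it, do not press hard on the balance or the collars, and leave the master and the other things where they are.

Things in the scene. Friction and masses are not known exactly. Their poses are not given: they have to be found in the camera images.
- bushing_mid (a point): centre (half-way up, on the axis) of the loose bronze sleeve bushing: outside diameter 42 mm, bore 26 mm, 50 mm tall, standing upright on the table on its own at the start; z is its axis. Its weight differs from start to start, from 262 to 378 g, and cannot be seen
- balance: the grey trip balance, 310 mm long, fixed to the table; origin under its centre on the table, x across, y along the beam. The part pan is 115 mm from the centre towards +y, the pan with the brass master 115 mm towards -y; over the centre a black needle stands before a small plate, up to 140 mm above the table
- pan_face (a point): centre of the upper face of the empty part pan: a flat steel disc of 130 mm diameter that always stays level (the pans are guided by links), 123 mm above the table with the beam level; it rises and sinks 11 mm with the beam. At the start it is up. It gives way downward once pushed with about the weight of the master (3 N), and is hard at its lower stop
- beam (a joint): tilt of the beam in rad: 0 level, positive when the part pan is down (part heavier than the master), negative when the part pan is up (part lighter); stops at -0.1 and 0.1. The beam is damped and takes 1 to 3 s to come to rest; 3 % difference in weight tilts it fully
- master: the brass master weight of 320 g, 42 mm diameter and 49 mm tall with a knob, on the other pan; origin at the centre of its underside. Stays where it is
- square_stand: spindle for heavy bushings: dark square steel foot 85 x 85 x 18 mm, fixed, with an upright rod of 23 mm diameter; origin under the foot's centre, z up. The bushing rests on a collar (35 mm diameter) clamped on the rod, topped by a black rubber washer: its top is 36 to 70 mm above the table, set anew each time and not measured: feel for it. The rubber gives 2 mm under 8 N, then it is hard
- square_tip (a point): top of the square-footed spindle's rod, 105 mm above the table, on its axis; the last 14 mm of the rod taper to 7 mm diameter
- round_stand: spindle for light bushings: the same rod on a dark steel round foot, 92 mm diameter and 10 mm thick; origin at the centre of the foot's underside. It has its own clamped collar with the same rubber washer, its top also 36 to 70 mm above the table and not measured: feel for it
- round_tip (a point): top of the round-footed spindle's rod, 105 mm above the table, on its axis; tapered in the same way
- tape_roll: bystander: black roll of tape lying flat, 72 mm diameter, 22 mm high; origin at the centre of its underside
- screwdriver: bystander: screwdriver lying on the table, 190 mm long along its x
Mind the look-alikes: they are no part of the job. What is shaped like the part that bears bushing_mid but blue or red is not meant. Leave any green look-alike of the square_stand alone.

How it is judged:
By the outcome, as a careful person would: the job done as asked, in the order asked, and still so for the second after the job is handed in, with the robot touching nothing.
It also fails if it takes over 51 s, if anything falls off the work surface, if the arm or the gripper's body presses on something with over 40 N, if the wrist force passes 120 N, or if a joint passes its speed limit or range.

## Robot

A 6-joint arm with a two-finger parallel gripper is mounted at the origin on the work surface. World frame = base frame: x ahead of the robot, y to its left, z up, the work surface at z = 0. Lengths are in m, angles in rad, forces in N, time in s.
With the tool pointing down it reaches from about 0.25 to 0.725 m from the base axis. Payload 4 kg.
Tool frame: the origin (TCP) lies midway between the tips of the shut fingers; the grasp point (between the pads) lies 19 mm behind it; z points along the fingers, y is the line along which they close (so a half turn about z gives the same grasp; the last joint's range is limited). The gripper opens to 85 mm and grips with 20 to 120 N. Pads are 22 mm wide; open, the fingers measure 114 mm over their backs; the gripper's body (76 mm by 85 mm) begins 54 mm behind the grasp point. The pads swing forward as they close: fully open they stand 13 mm farther back than shut.
Start: joints at [1.279, 0.241, 0.005, 1.335, 0, 1.571], TCP at [0.144, 0.479, 0.231] pointing down, gripper open.
Joint ranges: [-2.72, 2.72], [-1.05, 1.87], [-1.09, 1.28], [-1.99, 2.15], [-1.42, 1.44], [-3.14, 3.14]. Speed limits (rad/s): [2.79, 2.79, 3.14, 3.14, 3.14, 3.14].

## Interface

Orientations are given as a unit quaternion [x, y, z, w].
In Python, from workcell import monitor, vision, job gives the robot as it stands.
- The arm moves only by the tool move_arm, never from a script. Its argument "moves" is a list that holds one entry, the list of rows, each a list of 5 numbers: the shift along the world's x, y, z in m, then the turn about the world's z in degrees, then the opening in per cent of the stroke, from 0 (shut) to 100 (fully open). In form: [[[x, y, z, turn, gripper], ...]]. A call has 1 to 5 rows; each row is the pose to reach, as a shift and turn from the pose commanded when the call began; what a row does not reach only later rows make up. A row lasts 1/8 s, in which the tool goes at most 62.5 mm and 10.7 degrees, less where a joint would pass 70% of its speed; a pose out of reach is approached as far as the arm can. A call with a gripper value outside its range is refused whole. The fingers move at their own pace and stop on an object; the grip force is fixed at half the most. Time passes only in rows, so rows that repeat a pose let the fingers close. It gives the time, the measured TCP pose, the force, the opening and the grip force at its end, in the units of the state.
- monitor.get_obs(): the state, without advancing time (a new reading comes with each control period).
- vision.camera(name): name is "scene" or "side" or "wrist"; returns a dict with "color" (384x512x3 uint8, red, green, blue), "camera_matrix" (3x3 intrinsics, pixels), "eye" and "attitude" of the camera in the world; the wrist camera has in their place "hand_eye" (4x4, takes a point from camera to tool coordinates, whose origin is the TCP and whose axes are the flange's). Camera axes: x right, y up, looking along -z (the intrinsics and any distortion apply to the point x, -y, -z); pixel columns grow to the right and rows downward; lengths in m; the calibration is good to about 2 mm. The wrist camera is an equidistant fisheye: a pixel r from the principal point sees the ray r / f radians off the axis. A picture is of the moment at which its call begins: read the wrist's pose just before it. There is no depth.
- job.job_done(): hands the job in; it is judged then, once.
The state is a dict: "clock": time; "joint_pos": joint angles; "joint_vel": joint speeds; "tau": joint torques, N m; "eef_pos": TCP position; "tool_rot": TCP orientation; "ft_force": force on the tool from outside, world axes, zero at the start; "ft_torque": the same for the moment, N m; "grip_width": finger opening in m; "grasp_force": force on a finger pad.
Only numpy, scipy, OpenCV 4.12 (cv2) and the standard library are available. Lean on these libraries where they do the work, as an engineer would, in place of code of your own. Each camera call takes 0.05 s, during which the arm holds its last target. There are 200 camera calls.

## Working session

There is one attempt and no reset: what is moved stays moved. The work goes in short steps, Python scripts to look and compute and a tool call to move; the robot and the scene stay as the last step left them, time stands still between calls to the robot, and variables do not carry over. Pictures are saved under pics/ and viewed, at most 10 in all, crops included, and the job is handed in when it is done.

Besides the shell and the picture viewer there is one more tool, called after "Request:" as name([rows], argument=value, ...), one row to a line, values as JSON. move_arm: Moves the arm, as the interface text tells. Its arguments: {"type":"object","properties":{"moves":{"type":"array","items":{"type":"array","items":{"type":"array","items":{"type":"number"}}}}},"required":["moves"]}

```bash
mkdir -p pics; cat > h.py <<'E'
import numpy as np,cv2
from workcell import monitor,vision,job
def snap(n,f):
    o=monitor.get_obs(); c=vision.camera(n); 
    cv2.imwrite('pics/'+f+'.png',c['color'][:,:,::-1]); np.save('pics/'+f,dict(c=c,o=o),allow_pickle=True); return c,o
E
python3 - <<'E'
from h import *
for n in('scene','side'):
    c,o=snap(n,n+'1'); print({k:v for k,v in c.items() if k!='color'})
print(o['eef_pos'],o['tool_rot'],o['grip_width'],o['clock'])
a=cv2.imread('pics/scene1.png');b=cv2.imread('pics/side1.png')
cv2.imwrite('pics/s.png',cv2.resize(a,(800,600)));cv2.imwrite('pics/d.png',cv2.resize(b,(800,600)))
E
```

```text
{'camera_matrix': array([[449.05317484,   0.        , 255.22834506],
       [  0.        , 449.05317484, 182.02192144],
       [  0.        ,   0.        ,   1.        ]]), 'eye': array([ 1.24136393, -0.12506007,  1.07494388]), 'attitude': array([0.23827121, 0.20429941, 0.60043365, 0.73550528])}
{'camera_matrix': array([[356.50642758,   0.        , 258.47873121],
       [  0.        , 356.50642758, 189.33405657],
       [  0.        ,   0.        ,   1.        ]]), 'eye': array([0.47250525, 0.81364322, 0.59248478]), 'attitude': array([-0.01404199,  0.48707433,  0.87236105, -0.03933984])}
[0.14367495 0.47827692 0.2304273 ] [ 1.45395555e-01  9.89373091e-01 -9.99534051e-04 -1.45601583e-04] 0.08541811508616907 0.05
```

View pics/s.png

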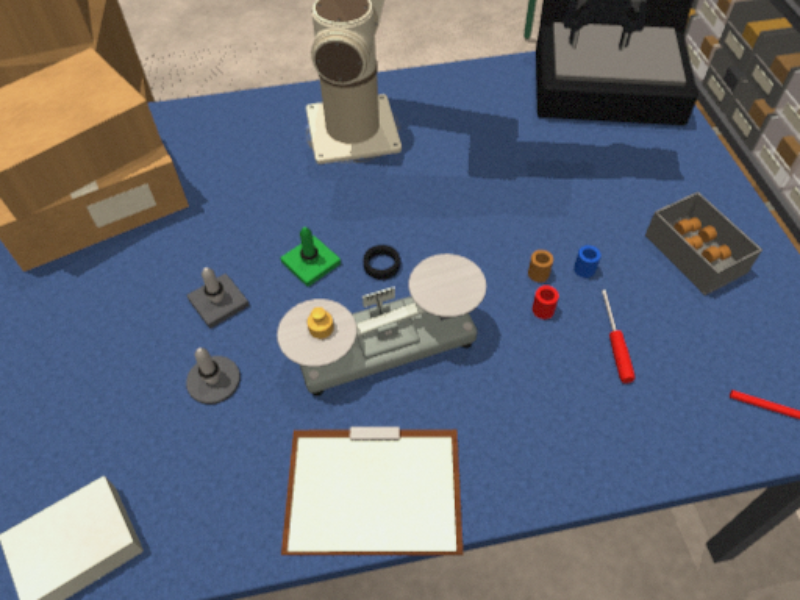

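View pics/d.png

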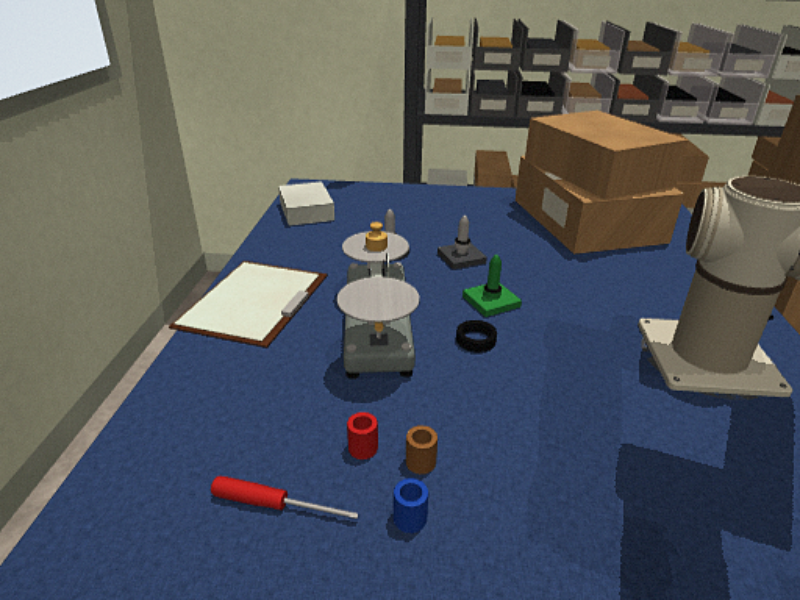

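The scene view (800x600) shows the bronze bushing's top at (541,257), with red at (546,294) and blue at (588,253). The empty pan is at (447,285), the square tip at (207,268) and the round tip at (201,350). The side view shows the bushing at (422,434), the pan at (378,299), the square tip at (464,217) and the round tip at (390,211). I'll take enlarged crops next.

```bash
cat >> h.py <<'E'
from scipy.spatial.transform import Rotation as R
def onz(c,u,v,z):
    K=c['camera_matrix']; d=R.from_quat(c['attitude']).apply([(u-K[0,2])/K[0,0],-(v-K[1,2])/K[1,1],-1]); e=c['eye']; return e+d*(z-e[2])/d[2]
E
python3 - <<'E'
from h import *
S=np.load('pics/scene1.npy',allow_pickle=True).item()['c'];D=np.load('pics/side1.npy',allow_pickle=True).item()['c']
k=1.5625
for n,c,L in(('scene',S,dict(b=(541,257,.05),red=(546,294,.05),blue=(588,253,.05),pan=(447,285,.134),master=(319,315,.15),sq=(207,268,.105),rd=(201,350,.105),gr=(306,230,.105))),('side',D,dict(b=(422,434,.05),red=(363,421,.05),blue=(411,488,.05),pan=(378,299,.134),sq=(464,217,.105),rd=(390,211,.105),gr=(495,257,.105)))):
    for q,(u,v,z) in L.items(): print(n,q,onz(c,u/k-.2,v/k-.2,z)[:2].round(4))
a=S['color'][:,:,::-1];b=D['color'][:,:,::-1]
def cr(im,u,v,w=66,h=50): u=int(u/k);v=int(v/k);x=u-w//2;y=v-h//2;print(x,y);return cv2.resize(im[y:y+h,x:x+w],(w*6,h*6),interpolation=cv2.INTER_CUBIC)
m=np.vstack([np.hstack([cr(a,550,270),cr(a,210,320,66,50+0)]),np.hstack([cr(b,405,455),cr(b,430,235)])])
cv2.imwrite('pics/m.png',m)
E
```

```text
scene b [0.4839 0.2811]
scene red [0.5672 0.2632]
scene blue [0.4929 0.3699]
scene pan [0.5709 0.0762]
scene master [ 0.5982 -0.1406]
scene sq [ 0.427 -0.322]
scene rd [ 0.5957 -0.3375]
scene gr [ 0.3752 -0.1406]
side b [0.4853 0.2809]
side red [0.5665 0.2646]
side blue [0.4935 0.3695]
side pan [0.5671 0.0853]
side sq [ 0.4285 -0.3142]
side rd [ 0.5916 -0.3286]
side gr [ 0.3717 -0.1326]
319 147
101 179
226 266
242 125
```

View pics/m.png

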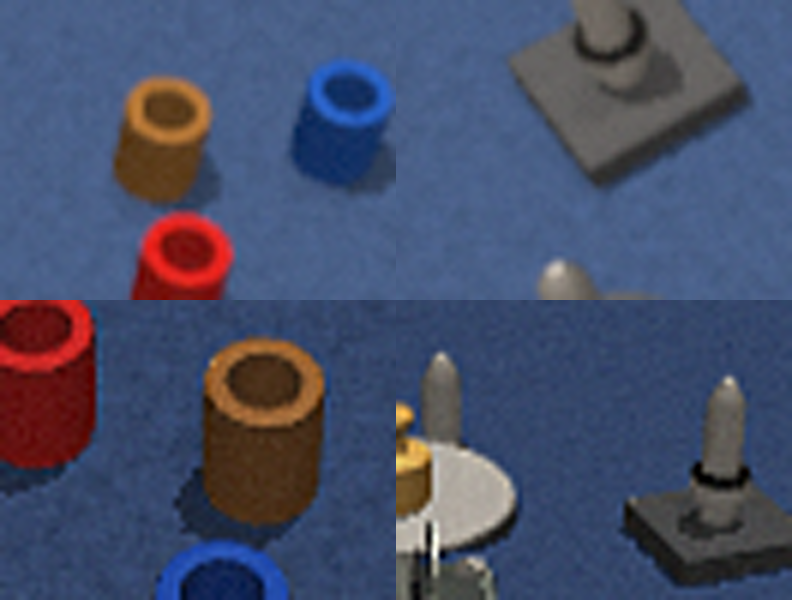

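In the crops, the bronze bushing is at (0.4845, 0.281) in both cameras, 84 mm or more from the red and blue ones. The closing line goes to about 36° so the fingers pass between them.

Request:
move_arm([
  [[0.07,-0.04,0,-8,100],[0.13,-0.075,0,-17,100],[0.19,-0.11,-0.02,-26,100],[0.245,-0.14,-0.04,-34,100],[0.3,-0.172,-0.06,-37,100]],
])

```text
clock: 0.72
eef_pos: [0.4109, 0.3254, 0.1827]
tool_rot: [0.453, 0.892, 0.0, -0.0]
ft_force: [0.0, 0.4, 0.1]
grip_width: 0.0853
grasp_force: 0.0
```

Request:
move_arm([
  [[0.041,-0.025,-0.02,0,100],[0.041,-0.025,-0.05,0,100],[0.041,-0.025,-0.05,0,100]],
])

```text
clock: 1.1
eef_pos: [0.4487, 0.2996, 0.1304]
tool_rot: [0.452, 0.892, -0.003, -0.002]
ft_force: [-0.9, 0.1, 0.9]
grip_width: 0.0859
grasp_force: 0.0
```

```bash
python3 - <<'E'
from h import *
c,o=snap('wrist','w1'); print({k:v for k,v in c.items() if k!='color'})
for k in('eef_pos','tool_rot','grip_width','clock','ft_force','joint_pos'):print(k,o[k])
E
```

```text
{'camera_matrix': array([[297.31863964,   0.        , 255.3973417 ],
       [  0.        , 297.31863964, 185.96754387],
       [  0.        ,   0.        ,   1.        ]]), 'hand_eye': array([[ 5.76587321e-04,  9.53025084e-01,  3.02890834e-01,
         7.79666016e-02],
       [ 9.99999830e-01, -5.23283145e-04, -2.57139706e-04,
        -2.47017541e-05],
       [-8.65629215e-05,  3.02890930e-01, -9.53025224e-01,
        -1.43419062e-01],
       [ 0.00000000e+00,  0.00000000e+00,  0.00000000e+00,
         1.00000000e+00]])}
eef_pos [0.4486776  0.29959595 0.1303555 ]
tool_rot [ 0.45243101  0.89179197 -0.00314445 -0.00183776]
grip_width 0.0858715891321302
clock 1.1
ft_force [-0.85030211  0.10088082  0.92171836]
joint_pos [ 5.88672421e-01  3.87027731e-01 -6.07997162e-02  1.13025213e+00
  1.18526028e-04  1.52765756e+00]
```

View pics/w1.png

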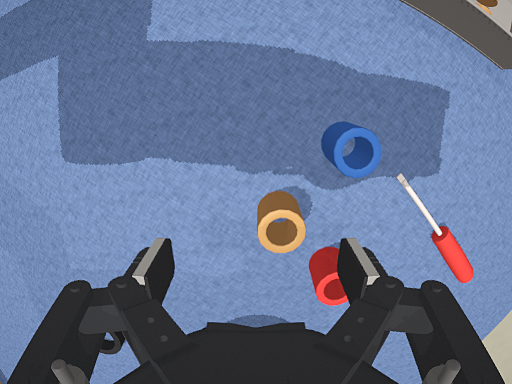

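The wrist view shows the bronze bushing's top centre at (281.5,231) and its rim clear of both look-alikes.

```bash
cat >> h.py <<'E'
def wz(f,u,v,z):
    d=np.load('pics/'+f+'.npy',allow_pickle=True).item();c,o=d['c'],d['o'];K=c['camera_matrix'];H=c['hand_eye']
    a=np.array([u-K[0,2],v-K[1,2]])/K[0,0];t=np.linalg.norm(a);a=a/t*np.sin(t)
    r=R.from_quat(o['tool_rot']);ray=r.apply(H[:3,:3]@[a[0],-a[1],-np.cos(t)]);e=o['eef_pos']+r.apply(H[:3,3]);return e+ray*(z-e[2])/ray[2]
E
python3 - <<'E'
from h import *
print(wz('w1',281.5,231,.05),wz('w1',332,289,.05),wz('w1',357,152,.05),monitor.get_obs()['eef_pos'])
E
```

```text
[0.48519137 0.28585641 0.05      ] [0.56380302 0.26503003 0.05      ] [0.49238659 0.37544355 0.05      ] [0.44936638 0.30079322 0.13216695]
```

Request:
move_arm([
  [[0.0345,-0.018,-0.02,0,100],[0.0345,-0.018,-0.045,0,100],[0.0345,-0.018,-0.045,0,100],[0.0345,-0.018,-0.045,0,100]],
])

```text
clock: 1.65
eef_pos: [0.4851, 0.2847, 0.09]
tool_rot: [0.451, 0.892, 0.001, 0.001]
ft_force: [0.1, 0.1, -0.1]
grip_width: 0.0857
grasp_force: 0.0
```

```bash
python3 - <<'E'
from h import *
c,o=snap('wrist','w2'); print(o['eef_pos'],o['tool_rot'])
cv2.imwrite('pics/w2c.png',cv2.resize(c['color'][200:384,130:400,::-1],None,fx=2.9,fy=2.9))
E
```

```text
[0.48513624 0.2846699  0.0900075 ] [4.51197895e-01 8.92423297e-01 9.08038208e-04 5.42258398e-04]
```

View pics/w2c.png

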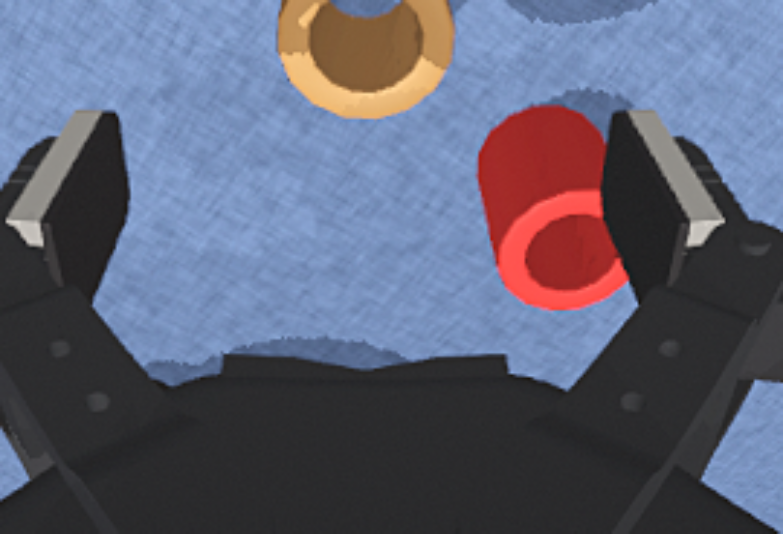

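The enlarged view puts the bushing's top centre at crop (366,36), which is full-image (256,212). It is centred between the fingers.

```bash
python3 - <<'E'
from h import *
print(wz('w2',256.2,212.4,.05),monitor.get_obs()['eef_pos'])
print(wz('w2',330,283,.05))
E
```

```text
[0.48499738 0.28598026 0.05      ] [0.48536996 0.28475583 0.09019305]
[0.5665961  0.27143923 0.05      ]
```

Request:
move_arm([
  [[0,0,-0.04,0,100],[0,0,-0.07,0,100],[0,0,-0.081,0,100],[0,0,-0.081,0,40],[0,0,-0.081,0,30]],
])

```text
clock: 2.33
eef_pos: [0.4861, 0.2845, 0.009]
tool_rot: [0.452, 0.892, 0.001, 0.001]
ft_force: [1.0, 0.2, 0.2]
grip_width: 0.0518
grasp_force: 0.0
```

Request:
move_arm([
  [[0,0,0,0,25],[0,0,0,0,25],[0,0,0,0,25],[0,0,0,0,25]],
])

```text
clock: 2.82
eef_pos: [0.4862, 0.2844, 0.0092]
tool_rot: [0.452, 0.892, 0.002, 0.001]
ft_force: [-1.0, -0.3, 5.5]
grip_width: 0.0405
grasp_force: 61.4
```

Request:
move_arm([
  [[0,0,0.03,0,25],[0,0,0.085,0,25],[0,0,0.14,0,25],[0,-0.01,0.18,0,25],[0.01,-0.05,0.185,0,25]],
])

```text
clock: 3.45
eef_pos: [0.4965, 0.2356, 0.1962]
tool_rot: [0.45, 0.893, 0.003, 0.002]
ft_force: [0.7, 0.7, -2.9]
grip_width: 0.0404
grasp_force: 61.6
```

Request:
move_arm([
  [[0.025,-0.04,0,0,25],[0.045,-0.09,0,0,25],[0.065,-0.13,0,0,25],[0.073,-0.15,0,0,25],[0.073,-0.153,0,0,25]],
])

```text
clock: 4.08
eef_pos: [0.5678, 0.0795, 0.1918]
tool_rot: [0.453, 0.892, -0.0, -0.001]
ft_force: [-1.0, -0.0, -3.4]
grip_width: 0.0404
grasp_force: 61.5
```

Request:
move_arm([
  [[0,0,0,0,25],[0,0,0,0,25]],
])

```text
clock: 4.32
eef_pos: [0.5674, 0.082, 0.1923]
tool_rot: [0.451, 0.893, 0.0, -0.0]
ft_force: [-0.3, -0.5, -3.4]
grip_width: 0.0404
grasp_force: 61.5
```

```bash
python3 - <<'E'
from h import *
c,o=snap('wrist','w3'); print(o['eef_pos'],o['tool_rot'],o['ft_force'],o['grip_width'])
s,_=snap('side','side2')
cv2.imwrite('pics/c3.png',np.hstack([c['color'][:,:,::-1][:, 60:460],s['color'][:,:,::-1][:,130:530][:, :382]]))
E
```

```text
[0.56735043 0.08196688 0.19231245] [ 4.50907247e-01  8.92570772e-01  7.08776008e-05 -2.59518379e-04] [-0.25920837 -0.51765102 -3.43243942] 0.04039073827077989
```

View pics/c3.png

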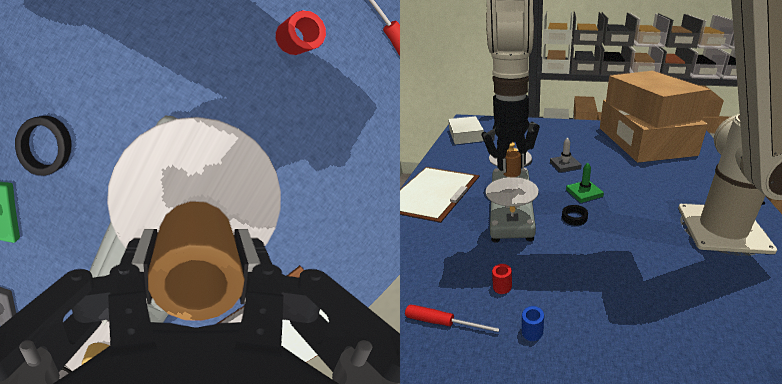

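The wrist view shows the pan's rim running from (167,195) over (255,117) to (341,195). The bushing is held upright over the pan's nearer part. I'll compute the pan centre from rim points.

```bash
python3 - <<'E'
from h import *
from scipy.optimize import least_squares
for pts in ([(167.5,195),(341,200),(255,117),(176,160),(333,160)],):
    for z in(.132,.134):
        P=np.array([wz('w3',u,v,z)[:2] for u,v in pts]);f=least_squares(lambda p:np.hypot(*(P-p).T)-.065,P.mean(0));print(z,P.round(3).tolist(),f.x,f.fun)
E
```

```text
0.132 [[0.511, 0.048], [0.618, 0.122], [0.53, 0.132], [0.502, 0.075], [0.593, 0.141]] [0.56758971 0.08035813] [ 0.00042363  0.00025213 -0.00102865  0.00082655  0.00103305]
0.134 [[0.511, 0.049], [0.617, 0.122], [0.53, 0.132], [0.502, 0.075], [0.592, 0.141]] [0.56765309 0.0802572 ] [-0.00012495 -0.00031554 -0.00075898  0.00063756  0.00086889]
```

Request:
move_arm([
  [[0,-0.002,-0.025,0,25],[0,-0.002,-0.04,0,25],[0,-0.002,-0.045,0,25],[0,-0.002,-0.045,0,25]],
])

```text
clock: 4.92
eef_pos: [0.5678, 0.0788, 0.1472]
tool_rot: [0.452, 0.892, -0.0, -0.0]
ft_force: [0.0, 0.4, -2.3]
grip_width: 0.0404
grasp_force: 61.6
```

Request:
move_arm([
  [[0,0,-0.001,0,25],[0,0,-0.002,0,25],[0,0,-0.002,0,25]],
])

```text
clock: 5.3
eef_pos: [0.5681, 0.0786, 0.1456]
tool_rot: [0.452, 0.892, 0.0, 0.0]
ft_force: [-0.1, -0.5, -2.9]
grip_width: 0.0405
grasp_force: 61.6
```

Request:
move_arm([
  [[0,0,-0.001,0,25],[0,0,-0.0015,0,25],[0,0,-0.0015,0,25]],
])

```text
clock: 5.68
eef_pos: [0.5679, 0.0786, 0.1438]
tool_rot: [0.452, 0.892, -0.0, 0.0]
ft_force: [0.6, 0.0, -3.3]
grip_width: 0.0404
grasp_force: 61.6
```

Request:
move_arm([
  [[0,0,-0.001,0,25],[0,0,-0.0015,0,25],[0,0,-0.0015,0,25]],
])

```text
clock: 6.05
eef_pos: [0.5679, 0.0787, 0.1426]
tool_rot: [0.452, 0.892, 0.0, 0.0]
ft_force: [-1.4, -0.2, -0.9]
grip_width: 0.0403
grasp_force: 61.7
```

Request:
move_arm([
  [[0,0,-0.001,0,25],[0,0,-0.001,0,25]],
])

```text
clock: 6.3
eef_pos: [0.5679, 0.0788, 0.1413]
tool_rot: [0.452, 0.892, 0.0, -0.0]
ft_force: [-0.7, 0.3, -0.4]
grip_width: 0.0401
grasp_force: 61.7
```

Request:
move_arm([
  [[0,0,0,0,50],[0,0,0,0,56],[0,0,0,0,65],[0,0,0,0,75],[0,0,0,0,75]],
])

```text
clock: 6.92
eef_pos: [0.568, 0.0786, 0.1413]
tool_rot: [0.452, 0.892, 0.0, 0.0]
ft_force: [0.4, 0.3, 0.1]
grip_width: 0.0644
grasp_force: 0.0
```

Request:
move_arm([
  [[0,0,0.02,0,75],[0,0,0.05,0,75],[0,0,0.08,0,80],[0,0,0.09,0,80],[0,0,0.09,0,80]],
])

```text
clock: 7.55
eef_pos: [0.5682, 0.0786, 0.2315]
tool_rot: [0.452, 0.892, 0.0, 0.0]
ft_force: [0.0, 0.2, 0.4]
grip_width: 0.0682
grasp_force: 0.0
```

Request:
move_arm([
  [[0,0,0,0,80],[0,0,0,0,80],[0,0,0,0,80],[0,0,0,0,80],[0,0,0,0,80]],
])

```text
clock: 8.18
eef_pos: [0.5679, 0.0786, 0.2312]
tool_rot: [0.452, 0.892, -0.0, -0.0]
ft_force: [0.2, -0.1, -0.3]
grip_width: 0.0681
grasp_force: 0.0
```

Request:
move_arm([
  [[0,0,0,0,80],[0,0,0,0,80],[0,0,0,0,80],[0,0,0,0,80],[0,0,0,0,80]],
])

```text
clock: 8.8
eef_pos: [0.5679, 0.0786, 0.2313]
tool_rot: [0.452, 0.892, -0.0, 0.0]
ft_force: [-0.2, -0.9, 0.4]
grip_width: 0.0682
grasp_force: 0.0
```

Request:
move_arm([
  [[0,0,0,0,80],[0,0,0,0,80],[0,0,0,0,80],[0,0,0,0,80],[0,0,0,0,80]],
])

```text
clock: 9.43
eef_pos: [0.5679, 0.0786, 0.2313]
tool_rot: [0.452, 0.892, -0.0, 0.0]
ft_force: [0.2, 0.0, 0.1]
grip_width: 0.0685
grasp_force: 0.0
```

Request:
move_arm([
  [[0,0,0,0,80],[0,0,0,0,80],[0,0,0,0,80],[0,0,0,0,80],[0,0,0,0,80]],
])

```text
clock: 10.05
eef_pos: [0.5679, 0.0786, 0.2313]
tool_rot: [0.452, 0.892, -0.0, 0.0]
ft_force: [0.9, 0.0, 0.8]
grip_width: 0.0684
grasp_force: 0.0
```

```bash
python3 - <<'E'
from h import *
c,o=snap('wrist','w4'); print(o['eef_pos'],o['tool_rot'],o['ft_force'],o['clock'])
s,_=snap('side','side3')
x=s['color'][:,:,::-1][135:245,190:320]
y=np.load('pics/side1.npy',allow_pickle=True).item()['c']['color'][:,:,::-1][135:245,190:320]
z=lambda i:cv2.resize(i,None,fx=3,fy=3,interpolation=cv2.INTER_CUBIC)
w=cv2.resize(c['color'][:,:,::-1],(360,270))
cv2.imwrite('pics/c4.png',np.vstack([np.hstack([z(x),z(y)]),np.hstack([w,np.zeros((270,420,3),np.uint8)])]))
E
```

```text
[0.56790971 0.07860678 0.23132107] [ 4.51801935e-01  8.92118272e-01 -7.86979251e-06  1.70531363e-05] [0.86755232 0.03430215 0.76890327] 10.05
```

View pics/c4.png

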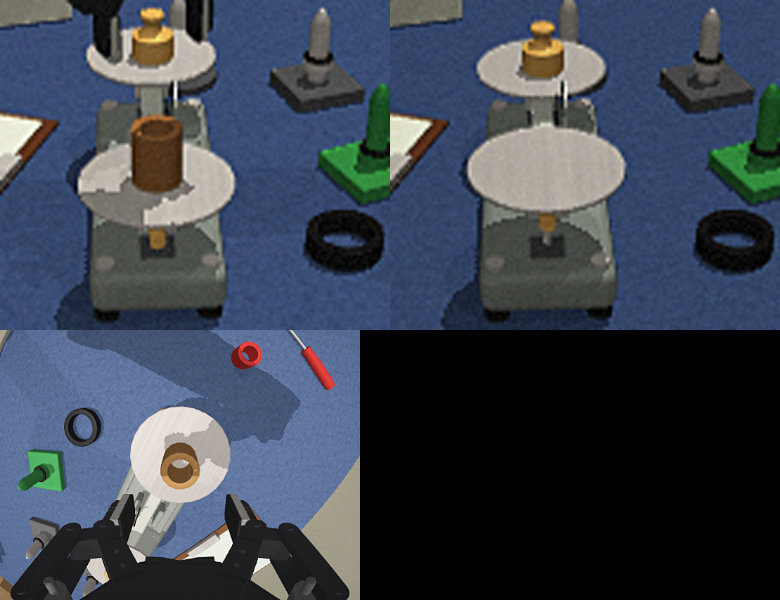

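The part pan has sunk and the master pan has risen, so it looks heavier. I'll check that the beam is at rest by measuring the rim's rows over time.

Request:
move_arm([
  [[0,0,0,0,80],[0,0,0,0,80],[0,0,0,0,80],[0,0,0,0,80],[0,0,0,0,80]],
])

```text
clock: 10.78
eef_pos: [0.5679, 0.0786, 0.2313]
tool_rot: [0.452, 0.892, -0.0, -0.0]
ft_force: [0.4, 0.5, -0.3]
grip_width: 0.0681
grasp_force: 0.0
```

Request:
move_arm([
  [[0,0,0,0,80],[0,0,0,0,80],[0,0,0,0,80],[0,0,0,0,80],[0,0,0,0,80]],
])

```text
clock: 11.4
eef_pos: [0.5679, 0.0786, 0.2313]
tool_rot: [0.452, 0.892, -0.0, 0.0]
ft_force: [-0.4, -0.5, 0.6]
grip_width: 0.0683
grasp_force: 0.0
```

```bash
python3 - <<'E'
from h import *
snap('side','side4')
K={}
for f in('side1','side3','side4'):
    c=np.load('pics/'+f+'.npy',allow_pickle=True).item()['c'];K[f]=c
    g=c['color'].astype(int)
    print(f)
    for u in(225,242,258): print(u,[int(g[r,u].sum()) for r in range(172,216)])
a=K['side3']['color'].astype(int);b=K['side4']['color'].astype(int)
print('diff',np.abs(a-b)[135:245,190:330].mean(), np.abs(a-b)[300:,:].mean())
def proj(c,p):
    q=R.from_quat(c['attitude']).inv().apply(np.array(p)-c['eye']);k=c['camera_matrix'];return k[0,0]*q[0]/-q[2]+k[0,2],k[1,1]*-q[1]/-q[2]+k[1,2]
for z in(.134,.123,.112): print(z,proj(K['side1'],[.5675,.0803+.065,z]),proj(K['side1'],[.5675,.0803-.065,z]))
E
```

```text
side1
225 [233, 223, 209, 220, 222, 231, 189, 223, 363, 548, 521, 516, 510, 498, 521, 496, 507, 513, 503, 509, 509, 513, 504, 513, 502, 511, 518, 519, 526, 523, 308, 198, 363, 371, 356, 373, 368, 181, 216, 223, 210, 205, 211, 215]
242 [307, 304, 285, 387, 603, 547, 521, 510, 537, 515, 510, 507, 520, 516, 501, 500, 501, 513, 503, 500, 495, 499, 490, 509, 491, 502, 486, 507, 493, 498, 507, 502, 510, 366, 196, 250, 255, 237, 245, 271, 253, 270, 274, 281]
258 [182, 211, 279, 293, 264, 367, 371, 389, 522, 538, 525, 522, 509, 517, 520, 521, 522, 512, 527, 508, 526, 509, 516, 526, 506, 500, 515, 510, 521, 517, 263, 292, 415, 399, 413, 388, 357, 367, 346, 364, 375, 385, 373, 182]
side3
225 [242, 246, 248, 227, 271, 250, 235, 253, 247, 273, 258, 180, 209, 410, 534, 507, 515, 508, 505, 515, 560, 549, 545, 555, 555, 566, 560, 337, 342, 333, 360, 369, 342, 358, 357, 373, 292, 228, 220, 232, 231, 227, 224, 229]
242 [365, 332, 299, 149, 166, 167, 171, 158, 187, 209, 153, 174, 159, 156, 184, 176, 150, 159, 165, 163, 163, 178, 172, 173, 147, 145, 170, 245, 354, 347, 308, 366, 574, 550, 546, 551, 542
[... 691 characters left out ...]
, 230, 298, 297, 248, 272]
258 [207, 227, 277, 310, 295, 395, 415, 418, 352, 356, 359, 358, 391, 544, 575, 568, 568, 575, 569, 566, 547, 572, 570, 570, 563, 566, 565, 559, 567, 566, 558, 547, 556, 566, 571, 302, 320, 400, 411, 424, 401, 204, 216, 232]
diff 3.5696320346320345 3.2222377232142856
0.134 (np.float64(238.33730048036722), np.float64(204.99374662162674)) (np.float64(244.86909074234433), np.float64(176.92901622315415))
0.123 (np.float64(238.4130987584636), np.float64(208.95414907113374)) (np.float64(244.89533013435536), np.float64(180.59390545825312))
0.112 (np.float64(238.48783626454141), np.float64(212.85912698849793)) (np.float64(244.9212456074515), np.float64(184.21355252678052))
```

```bash
python3 - <<'E'
from h import *
L=lambda f:np.load('pics/'+f+'.npy',allow_pickle=True).item()['c']
a=L('side1')
sc0=L('scene1')
ims=[vision.camera('side')['color'].astype(float) for _ in range(4)]; sc=[vision.camera('scene')['color'].astype(float) for _ in range(4)]
A=a['color'].astype(float).mean(2);B=np.mean(ims,0).mean(2)
print('mean change', np.abs(ims[0]-ims[-1]).mean())
np.save('pics/B.npy',B);S0=sc0['color'].astype(float).mean(2);S=np.mean(sc,0).mean(2);np.save('pics/S.npy',S)
def edges(I,cols,r0,r1):
    out=[]
    for u in cols:
        d=np.diff(I[r0:r1,u]);d=np.minimum(d,0);i=np.argmin(d);w=d[max(i-1,0):i+2];out.append(r0+.5+(w*np.arange(max(i-1,0),i+2)).sum()/w.sum())
    return np.array(out)
def proj(c,p):
    q=R.from_quat(c['attitude']).inv().apply(np.array(p)-c['eye']);k=c['camera_matrix'];return np.array([k[0,0]*q[0]/-q[2]+k[0,2],k[1,1]*-q[1]/-q[2]+k[1,2]])
cols=range(228,258,2)
e0=edges(A,cols,199,210);e1=edges(B,cols,203,216);print('part',(e1-e0).round(1),np.median(e1-e0))
print('scale px/mm',(proj(a,[.5675,.145,.112])-proj(a,[.5675,.145,.134]))/22)
cols=range(226,256,2)
e0=edges(A,cols,160,170);e1=edges(B,cols,156,166);print('master',(e1-e0).round(1),np.median(e1-e0))
m=np.array([.5675,.0803])+np.array([.598-.5675,-.1406-.0803])/np.hypot(.0305,.2209)*.23;print(m)
print((proj(a,[m[0],m[1]+.065,.134])-proj(a,[m[0],m[1]+.065,.112]))/22, proj(a,[m[0],m[1]+.065,.112]))
E
```

```text
mean change 3.1274837917751737
part [0.9 5.8 3.1 5.7 8.  5.3 5.  4.7 5.  5.1 5.  5.1 5.3 5.  5.4] 5.089795464763256
scale px/mm [0.00682954 0.35745381]Traceback (most recent call last):
  File "<stdin>", line 20, in <module>
  File "<stdin>", line 12, in edges
ValueError: operands could not be broadcast together with shapes (2,) (3,)
```

The part pan went down 14.2 mm from its upper stop, against 11.5 mm for level. That puts it below level and at rest, so the bushing is heavier and goes on the square stand. Picking it up again.

Request:
move_arm([
  [[0,0,-0.04,0,80],[0,0,-0.08,0,80],[0,0,-0.099,0,80],[0,0,-0.099,0,80],[0,0,-0.099,0,60]],
])

```text
clock: 12.48
eef_pos: [0.5687, 0.0787, 0.1334]
tool_rot: [0.452, 0.892, 0.0, 0.001]
ft_force: [-0.5, 0.4, 0.9]
grip_width: 0.0521
grasp_force: 0.0
```

Request:
move_arm([
  [[0,0,0,0,30],[0,0,0,0,25],[0,0,0,0,25],[0,0,0,0,25],[0,0,0,0,25]],
])

```text
clock: 13.1
eef_pos: [0.5683, 0.0787, 0.1325]
tool_rot: [0.452, 0.892, 0.0, 0.0]
ft_force: [2.0, 0.1, -0.0]
grip_width: 0.0403
grasp_force: 60.7
```

Request:
move_arm([
  [[0,0,0.02,0,25],[0,0,0.055,0,25],[-0.005,-0.03,0.075,0,25],[-0.02,-0.08,0.08,0,25],[-0.035,-0.13,0.08,0,25]],
])

```text
clock: 13.72
eef_pos: [0.5316, -0.0522, 0.2119]
tool_rot: [0.451, 0.892, -0.0, -0.001]
ft_force: [0.2, -0.1, -3.8]
grip_width: 0.04
grasp_force: 61.4
```

Request:
move_arm([
  [[-0.015,-0.055,0,0,25],[-0.03,-0.11,0,0,25],[-0.045,-0.165,0,0,25],[-0.06,-0.22,0,0,25],[-0.068,-0.27,0,0,25]],
])

```text
clock: 14.35
eef_pos: [0.4629, -0.3224, 0.2112]
tool_rot: [0.452, 0.892, 0.0, -0.002]
ft_force: [0.8, 0.9, -2.6]
grip_width: 0.0401
grasp_force: 61.4
```

Request:
move_arm([
  [[0,-0.03,-0.01,0,25],[0,-0.04,-0.03,0,25],[0,-0.04,-0.04,0,25],[0,-0.04,-0.04,0,25],[0,-0.04,-0.04,0,25]],
])

```text
clock: 14.98
eef_pos: [0.4653, -0.3607, 0.1729]
tool_rot: [0.451, 0.892, 0.0, 0.0]
ft_force: [-0.0, -0.0, -1.9]
grip_width: 0.0403
grasp_force: 61.3
```

```bash
python3 - <<'E'
from h import *
c,o=snap('wrist','w5'); print(o['eef_pos'],o['tool_rot'],o['ft_force'],o['clock'],o['joint_pos'])
cv2.imwrite('pics/c5.png',cv2.resize(c['color'][100:340,120:400,::-1],None,fx=2.5,fy=2.5,interpolation=cv2.INTER_CUBIC))
E
```

```text
[ 0.46528475 -0.36065968  0.17287833] [4.51264853e-01 8.92390052e-01 3.69877593e-05 1.62824680e-04] [-0.03570645 -0.04472692 -1.85178838] 14.975 [-6.59465356e-01  4.44982551e-01  1.44559109e-01  1.27006724e+00
  1.34538346e-04  2.76899096e-01]
```

View pics/c5.png

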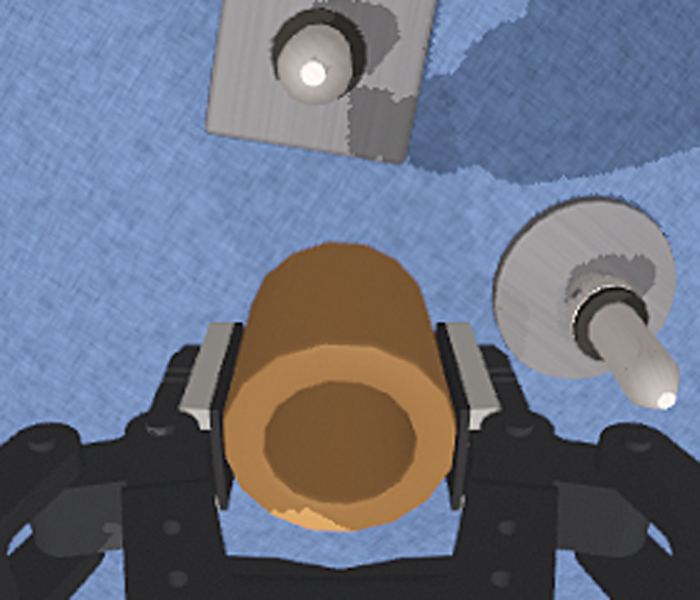

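The square spindle's tip is at crop (313,73) and the collar is clearly below it. The held bushing's bore spans crop columns 265–415 and rows 380–503, and its outer rim spans 225–457 and 344–530.

```bash
python3 - <<'E'
from h import *
from scipy.optimize import least_squares
f=lambda x,y,z:wz('w5',120+x/2.5-.3,100+y/2.5-.3,z)
tz=.17288
for r,pts in((.013,[(265,441),(415,441),(340,380),(340,503)]),(.021,[(225,430),(457,430),(341,344),(341,530)])):
    for zo in(.035,.0373,.040):
        P=np.array([f(x,y,tz+zo)[:2] for x,y in pts]);s=least_squares(lambda p:np.hypot(*(P-p[:2]).T)-p[2],[*P.mean(0),r]);print(r,zo,s.x.round(4),s.fun.round(4))
t=f(313,73,.105);print('tip',t, 'tip z.103',f(313,73,.103))
o=monitor.get_obs();print(o['eef_pos'],o['ft_force'])
E
```

```text
0.013 0.035 [ 0.4647 -0.3596  0.0133] [-0.0001 -0.0001  0.0001  0.0001]
0.013 0.0373 [ 0.4638 -0.3583  0.0131] [-0.0001 -0.0001  0.0001  0.0001]
0.013 0.04 [ 0.4626 -0.3568  0.0127] [-0.0001 -0.0001  0.0001  0.0001]
0.021 0.035 [ 0.4649 -0.3595  0.0204] [ 0.0001  0.0001 -0.0001 -0.0001]
0.021 0.0373 [ 0.4639 -0.3582  0.02  ] [ 0.0001  0.0001 -0.0001 -0.0001]
0.021 0.04 [ 0.4628 -0.3567  0.0195] [ 0.0001  0.0001 -0.0001 -0.0001]
tip [ 0.42764979 -0.32206778  0.105     ] tip z.103 [ 0.42773156 -0.3222969   0.103     ]
[ 0.46546035 -0.36086475  0.17320486] [-0.71971288  0.11434407 -3.56889045]
```

Request:
move_arm([
  [[-0.0366,0.0368,0,0,25],[-0.0366,0.0368,-0.03,0,25],[-0.0366,0.0368,-0.05,0,25],[-0.0366,0.0368,-0.05,0,25],[-0.0366,0.0368,-0.05,0,25]],
])

```text
clock: 15.65
eef_pos: [0.4292, -0.3249, 0.1237]
tool_rot: [0.452, 0.892, -0.0, 0.001]
ft_force: [-0.0, -0.0, -2.4]
grip_width: 0.0402
grasp_force: 61.2
```

Request:
move_arm([
  [[0,0,-0.005,0,25],[0,0,-0.009,0,25],[0,0,-0.012,0,25],[0,0,-0.012,0,25]],
])

```text
clock: 16.15
eef_pos: [0.4281, -0.3245, 0.1099]
tool_rot: [0.452, 0.892, 0.0, -0.0]
ft_force: [-0.2, 0.2, -3.5]
grip_width: 0.0403
grasp_force: 61.3
```

Request:
move_arm([
  [[0,0,-0.002,0,25],[0,0,-0.004,0,25],[0,0,-0.005,0,25],[0,0,-0.005,0,25]],
])

```text
clock: 16.65
eef_pos: [0.4282, -0.3245, 0.1052]
tool_rot: [0.452, 0.892, 0.0, -0.0]
ft_force: [-1.1, -0.2, -2.6]
grip_width: 0.0405
grasp_force: 61.3
```

Request:
move_arm([
  [[0,0,-0.002,0,25],[0,0,-0.003,0,25],[0,0,-0.003,0,25]],
])

```text
clock: 17.02
eef_pos: [0.4282, -0.3245, 0.1022]
tool_rot: [0.452, 0.892, 0.0, -0.0]
ft_force: [-0.2, -0.3, -3.4]
grip_width: 0.0403
grasp_force: 61.3
```

Request:
move_arm([
  [[0,0,-0.002,0,25],[0,0,-0.004,0,25],[0,0,-0.006,0,25],[0,0,-0.006,0,25]],
])

```text
clock: 17.52
eef_pos: [0.4281, -0.3245, 0.096]
tool_rot: [0.452, 0.892, 0.0, -0.0]
ft_force: [0.3, 0.2, -3.4]
grip_width: 0.0403
grasp_force: 61.3
```

Request:
move_arm([
  [[0,0,-0.003,0,25],[0,0,-0.006,0,25],[0,0,-0.009,0,25],[0,0,-0.01,0,25],[0,0,-0.01,0,25]],
])

```text
clock: 18.15
eef_pos: [0.4282, -0.3245, 0.0862]
tool_rot: [0.452, 0.892, 0.0, -0.0]
ft_force: [0.2, -0.7, -4.0]
grip_width: 0.0397
grasp_force: 61.3
```

Request:
move_arm([
  [[0,0,-0.001,0,25],[0,0,-0.003,0,25],[0,0,-0.004,0,25],[0,0,-0.004,0,25]],
])

```text
clock: 18.65
eef_pos: [0.4282, -0.3245, 0.0822]
tool_rot: [0.452, 0.892, 0.0, -0.0]
ft_force: [-0.0, 0.2, -3.4]
grip_width: 0.0401
grasp_force: 61.3
```

Request:
move_arm([
  [[0,0,-0.001,0,25],[0,0,-0.002,0,25],[0,0,-0.003,0,25],[0,0,-0.003,0,25]],
])

```text
clock: 19.15
eef_pos: [0.4282, -0.3245, 0.0792]
tool_rot: [0.452, 0.892, 0.0, -0.0]
ft_force: [-0.1, -0.2, -3.8]
grip_width: 0.04
grasp_force: 61.3
```

Request:
move_arm([
  [[0,0,-0.001,0,25],[0,0,-0.002,0,25],[0,0,-0.003,0,25],[0,0,-0.003,0,25]],
])

```text
clock: 19.65
eef_pos: [0.4283, -0.3246, 0.0762]
tool_rot: [0.452, 0.892, 0.0, -0.0]
ft_force: [1.1, 1.3, -1.9]
grip_width: 0.0405
grasp_force: 61.3
```

Request:
move_arm([
  [[0,0,-0.001,0,25],[0,0,-0.002,0,25],[0,0,-0.002,0,25]],
])

```text
clock: 20.02
eef_pos: [0.4282, -0.3246, 0.0742]
tool_rot: [0.452, 0.892, 0.0, -0.0]
ft_force: [1.0, 0.3, -4.1]
grip_width: 0.0403
grasp_force: 61.3
```

Request:
move_arm([
  [[0,0,-0.001,0,25],[0,0,-0.002,0,25],[0,0,-0.002,0,25]],
])

```text
clock: 20.4
eef_pos: [0.4282, -0.3245, 0.0722]
tool_rot: [0.452, 0.892, 0.0, -0.0]
ft_force: [-0.9, 0.3, -2.6]
grip_width: 0.0402
grasp_force: 61.3
```

Request:
move_arm([
  [[0,0,-0.001,0,25],[0,0,-0.002,0,25],[0,0,-0.002,0,25]],
])

```text
clock: 20.78
eef_pos: [0.4282, -0.3245, 0.0702]
tool_rot: [0.452, 0.892, 0.0, -0.0]
ft_force: [-0.2, 0.0, -3.6]
grip_width: 0.0406
grasp_force: 61.3
```

Request:
move_arm([
  [[0,0,-0.001,0,25],[0,0,-0.002,0,25],[0,0,-0.002,0,25]],
])

```text
clock: 21.15
eef_pos: [0.4282, -0.3245, 0.0682]
tool_rot: [0.452, 0.892, 0.0, -0.0]
ft_force: [0.8, -0.3, -2.8]
grip_width: 0.0403
grasp_force: 61.3
```

Request:
move_arm([
  [[0,0,-0.001,0,25],[0,0,-0.002,0,25],[0,0,-0.002,0,25]],
])

```text
clock: 21.52
eef_pos: [0.4282, -0.3245, 0.0662]
tool_rot: [0.452, 0.892, 0.0, -0.0]
ft_force: [-0.0, -0.6, -4.0]
grip_width: 0.0405
grasp_force: 61.3
```

Request:
move_arm([
  [[0,0,-0.001,0,25],[0,0,-0.002,0,25],[0,0,-0.002,0,25]],
])

```text
clock: 21.9
eef_pos: [0.4282, -0.3245, 0.0642]
tool_rot: [0.452, 0.892, 0.0, -0.0]
ft_force: [0.7, 0.4, -3.8]
grip_width: 0.0402
grasp_force: 61.3
```

Request:
move_arm([
  [[0,0,-0.001,0,25],[0,0,-0.002,0,25],[0,0,-0.002,0,25]],
])

```text
clock: 22.28
eef_pos: [0.4284, -0.3247, 0.0624]
tool_rot: [0.452, 0.892, -0.0, 0.0]
ft_force: [0.1, -0.3, -1.5]
grip_width: 0.0403
grasp_force: 61.3
```

Request:
move_arm([
  [[0,0,-0.0005,0,25],[0,0,-0.0008,0,25],[0,0,-0.0008,0,25]],
])

```text
clock: 22.65
eef_pos: [0.4284, -0.3247, 0.0618]
tool_rot: [0.452, 0.892, -0.0, 0.0]
ft_force: [-1.7, 0.3, -0.1]
grip_width: 0.0406
grasp_force: 61.5
```

It's in contact with the rubber and the weight is carried. Releasing now.

Request:
move_arm([
  [[0,0,0,0,50],[0,0,0,0,58],[0,0,0,0,70],[0,0,0,0,85],[0,0,0,0,85]],
])

```text
clock: 23.28
eef_pos: [0.4283, -0.3246, 0.0615]
tool_rot: [0.452, 0.892, -0.0, 0.0]
ft_force: [0.6, -0.0, 0.2]
grip_width: 0.0727
grasp_force: 0.0
```

Request:
move_arm([
  [[0,0,0.02,0,85],[0,0,0.05,0,85],[0,0,0.09,0,85],[0,0,0.12,0,85],[0,0,0.13,0,85]],
])

```text
clock: 23.9
eef_pos: [0.4292, -0.3253, 0.1936]
tool_rot: [0.452, 0.892, -0.0, 0.002]
ft_force: [0.2, 0.9, -0.5]
grip_width: 0.0728
grasp_force: 0.0
```

```bash
python3 - <<'E'
from h import *
c,o=snap('wrist','w6'); print(o['eef_pos'],o['ft_force'],o['grip_width'])
s,_=snap('side','side6');q,_=snap('scene','scene6')
z=lambda i:cv2.resize(i,(390,290),interpolation=cv2.INTER_CUBIC)
a=s['color'][:,:,::-1];b=q['color'][:,:,::-1];w=c['color'][:,:,::-1]
cv2.imwrite('pics/c6.png',np.vstack([np.hstack([z(a[110:230,210:371]),z(b[130:270,105:293])]),np.hstack([z(w),z(b)])]))
E
```

```text
[ 0.42924231 -0.32534302  0.1936138 ] [ 0.15583265  0.90410336 -0.538743  ] 0.07278308728654521
```

View pics/c6.png

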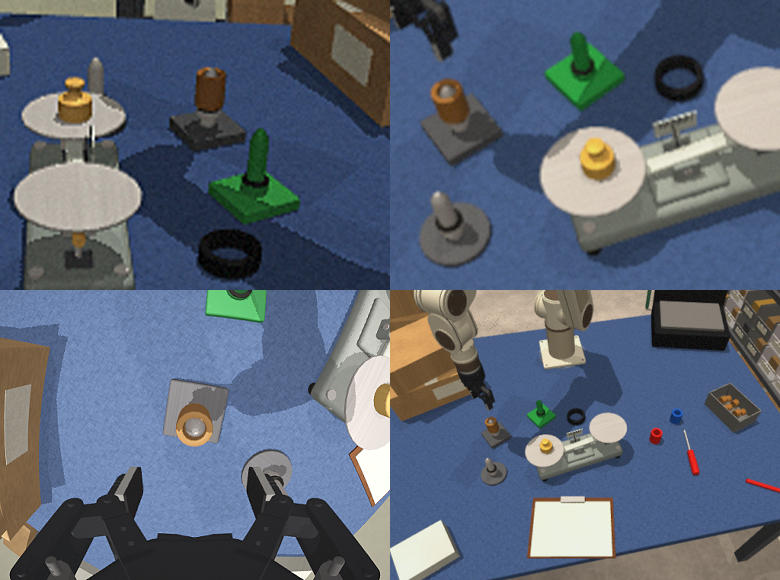

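The bushing sits upright on the square-footed spindle with the rod in its bore. The gripper is clear, and the master and the other things look undisturbed.

```bash
python3 -c "
from workcell import job;print(job.job_done())"
```

```text
the job is handed in; nothing more can be done
None
```

The bushing weighed slightly heavier than the master, with the part pan resting about 3 mm below level, so I lowered it onto the square-footed spindle until its collar carried it, let go, and handed the job in at about 24 s.

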